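Set the cross-line laser to its vertical line in pulse mode

TASK

The cross-line laser on the counter is already lined up, so do not shift, tip or lift it: with the fingertips, gently press the long key in the middle of its top fully down and let it come up again (vertical line on), then do the same with the round key at the end away from the glass window (pulse mode). Leave the long key nearest the window alone, disturb nothing else on the counter, and finish with the hand well clear of the laser.

Things in the scene. Friction and masses are not known exactly. Their poses are not given: they have to be found in the camera images.
- laser: black cross-line laser, loose on its rubber foot, 0.5 to 1.1 kg: 124 long, 68 wide, 108 mm high to its flat grey deck; rounded glass window on its front end. Origin: centre of its underside; x along its length to the window, z up. The window looks away from the robot, within 0.6 rad. Three black keys in a row along the deck, 34 mm apart, 6 mm proud: long (front), long (centre), round (rear)
- laser_window (a point): point on the front of the glass window, 63 mm up, 81 mm ahead of the laser's centre
- laser_rear (a point): point on the rear end face of the laser, 63 mm up, 67 mm behind its centre
- key_middle_top (a point): centre of the upper face of the middle long key, 12 mm along the laser x 30 mm across it; first key to press. It lies 114 mm above the counter when released
- key_middle (a joint): travel of the middle key in m: 0 released, 0.004 fully down; its spring needs about 1 N to start and about 4.2 N fully down, and lifts it again when let go; it counts as pressed from 0.0025
- key_round_top (a point): centre of the upper face of the round key, 18 mm across, at the rear end of the row (away from the window); second key to press. 114 mm above the counter when released
- key_round (a joint): travel of the round key in m, as for the middle key
- key_front_top (a point): centre of the upper face of the long key nearest the window, 12 x 30 mm: to be left alone
- key_front (a joint): travel of the front key in m, same spring; to stay at 0
- detector: laser detector lying flat, 165 x 72 x 28 mm, black with a small green display and three round keys of its own; a bystander. Origin: centre of its underside, x along its length
- battery: 18 V battery pack, 118 x 74 x 56 mm, rails upward; a bystander. Origin: centre of its underside, x along its length
- tape_measure: pocket tape measure, 70 x 40 x 66 mm, standing; a bystander. Origin: centre of its underside
- level: torpedo level standing on its edge, 250 x 24 x 50 mm; a bystander. Origin: centre of its underside, x along its length
- channel: offcut of aluminium channel, 180 x 40 x 40 mm, open upward; a bystander. Origin: centre of its underside, x along its length
- drill: cordless drill driver lying on its side, about 200 x 220 x 64 mm; a bystander. Origin: under the motor housing, x towards the chuck, the handle and battery to -y
- screwdriver: screwdriver lying on the counter; a bystander. Origin: under its middle, x along its length towards the tip

How it is judged (in metres and radians):
On the way, in this order (a step that is already met when the one before it is completed fails the run):
1. the middle key is pressed down, the other two are not (value of joint key_middle above 0.0025 m and value of joint each of key_round, key_front below 0.001 m), for 0.1 s.
2. the middle key has come up again (value of joint key_middle below 0.0008 m and value of joint key_round below 0.001 m), for 0.05 s.
3. the round key is pressed down, the other two are not (value of joint key_round above 0.0025 m and value of joint each of key_middle, key_front below 0.001 m), for 0.1 s.
At the end, for the whole second after the job is handed in: All three keys are up (within 0.8 mm), the laser stands still and upright where it was (front and rear within 5 mm of their starts), and the hand is withdrawn: its grasp point over 60 mm from the keys (value of joint each of key_middle, key_round, key_front below 0.0008 m and distance of each of laser_window, laser_rear from where it was at the start of the episode below 0.005 m and angle between laser's own z axis and vertical below 0.03 rad and linear speed of laser below 0.01 m/s and distance between the grasp point and key_middle_top above 0.06 m and distance between the grasp point and key_round_top above 0.06 m); the robot touches nothing.
It fails at once if the key nearest the window is pressed (value of joint key_front above 0.0015 m).
It fails at once if two keys are down at once (value of joint each of key_middle, key_round above 0.0015 m).
It fails at once if the laser is pushed hard (over 20 N) (contact force between any of the fingers, the arm and laser above 20 N).
It fails at once if the laser is shifted or turned out of line (front or rear over 5 mm), tipped or lifted (distance of any of laser_window, laser_rear from where it was at the start of the episode above 0.005 m or angle between laser's own z axis and vertical above 0.06 rad).
It fails at once if something else on the counter is disturbed (moved over 10 mm) (distance of any of detector, battery, tape_measure, level, channel, drill, screwdriver from where it was at the start of the episode above 0.01 m).
It also fails if it takes over 35 s, if anything falls off the work surface, if the arm or the gripper's body presses on something with over 40 N, if the wrist force passes 120 N, or if a joint passes its speed limit or range.

ROBOT

A 6-joint arm with a two-finger parallel gripper is mounted at the origin on the work surface. World frame = base frame: x ahead of the robot, y to its left, z up, the work surface at z = 0. Lengths are in mm, angles in rad, forces in N, time in s.
With the tool pointing down it reaches from about 350 to 975 mm from the base axis. Payload 7.1 kg.
Tool frame: the origin (TCP) lies between the finger pads; the fingertips stand 19 mm ahead of it and the grasp point (between the pads) is the TCP (ctrl.tcp_to_tips is the distance from the TCP to the fingertips, in mm); z points along the fingers, y is the line along which they close (so a half turn about z gives the same grasp; the last joint's range is limited). The gripper opens to 88 mm and grips with 3 to 60 N. Pads are 20 mm wide; open, the fingers measure 115 mm over their backs; the gripper's body (75 mm by 178 mm) begins 61 mm behind the grasp point.
Start: joints at [1.166, 0.423, 1.63, -0, 1.089, -0.019], TCP at [235.156, 579.057, 241.675] pointing down, gripper open.
Joint ranges: [-3, 3], [-0.9, 2.11], [0.09, 2.58], [-1.31, 4.45], [0.11, 2.69], [-2.54, 2.54]. Speed limits (rad/s): [2.39, 2.39, 3.01, 3.14, 3.14, 3.14].

INTERFACE

Orientations are given as a rotation vector (axis times angle).
In Python, from workcell import status, optics, ctrl gives the robot as it stands. The module is installed in compiled form; this text tells all that it offers.
- The arm moves only by the shell command python3 -m inch 'ROWS'. ROWS is JSON, a list that holds one entry, the list of rows, each a list of 7 numbers: the shift along the tool's x, y, z in mm, then the turn, a rotation vector about the tool's x, y, z in rad, then the opening in per cent of the stroke, from 0 (shut) to 100 (fully open). A call has 1 to 20 rows; each row is the pose to reach, as a shift and turn from the pose commanded when the call began, along the tool's axes at that moment; what a row does not reach only later rows make up. A row lasts 1/10 s, in which the tool goes at most 50 mm and 8.59 degrees, less where a joint would pass 70% of its speed; a pose out of reach is approached as far as the arm can. A call with a gripper value outside its range is refused whole. The fingers move at their own pace and stop on an object; the grip force is fixed at half the most. Time passes only in rows, so rows that repeat a pose let the fingers close. It gives the time, the measured TCP pose, the force, the opening and the grip force at its end, in the units of the state.
- status.get_obs(): the state, without advancing time (a new reading comes with each control period).
- optics.get_image(name): name is "scene" or "top" or "wrist"; returns a dict with "frame" (400x640x3 uint8, red, green, blue), "fx", "fy", "cx", "cy" (pixels), "rvec" (rotation vector, rad) and "tvec" (3), from world to camera coordinates, as OpenCV has them; the wrist camera has in their place "hand_eye" (4x4, takes a point from camera to tool coordinates, whose origin is the TCP and whose axes are the flange's). Camera axes: x right, y down, z forward; pixel columns grow to the right and rows downward; lengths in mm; the calibration is good to about 2 mm. A picture is of the moment at which its call begins: read the wrist's pose just before it. There is no depth.
- ctrl.close_job(): hands the job in; it is judged then, once.
The state is a dict: "t": time; "qpos": joint angles; "qvel": joint speeds; "joint_torque": joint torques, N m; "ee_pos": TCP position; "orientation": TCP orientation; "ft_force": force on the tool from outside, world axes, zero at the start; "moment": the same for the moment, N m; "width": finger opening in mm; "grasp_force": force on a finger pad.
Only numpy, scipy, OpenCV 4.12 (cv2) and the standard library are available. Lean on these libraries where they do the work, as an engineer would, in place of code of your own. Each camera call takes 0.05 s, during which the arm holds its last target. There are 200 camera calls.

## Working session

There is one attempt and no reset: what is moved stays moved. The work goes in short steps, Python scripts to look and compute and a shell command to move; the robot and the scene stay as the last step left them, time stands still between calls to the robot, and variables do not carry over. Pictures are saved under pics/ and viewed, at most 10 in all, crops included, and the job is handed in when it is done.

```bash
mkdir -p pics
cat > h.py <<'E'
import numpy as np, cv2
from workcell import status, optics, ctrl
from scipy.spatial.transform import Rotation as R
def grab(name, png=None):
    o=status.get_obs(); d=optics.get_image(name)
    if png: cv2.imwrite('pics/'+png, d['frame'][:,:,::-1])
    if name=='wrist':
        T=np.eye(4); T[:3,:3]=R.from_rotvec(o['orientation']).as_matrix(); T[:3,3]=o['ee_pos']
        C=T@np.array(d['hand_eye'])
    else:
        W=np.eye(4); W[:3,:3]=R.from_rotvec(d['rvec']).as_matrix(); W[:3,3]=np.ravel(d['tvec']); C=np.linalg.inv(W)
    return d,C
def ray(d,C,uv,z):
    v=C[:3,:3]@np.array([(uv[0]-d['cx'])/d['fx'],(uv[1]-d['cy'])/d['fy'],1]); c=C[:3,3]
    return c+v*(z-c[2])/v[2]
E
python3 - <<'E'
from h import *
d,C=grab('top','top.png'); print(C.round(2),d['fx'])
d,C=grab('wrist','w0.png'); print(C.round(2),d['fx'])
o=status.get_obs();print(o)
E
```

```text
[[ 2.0000e-02 -9.9000e-01  1.4000e-01  4.2878e+02]
 [-1.0000e+00 -2.0000e-02 -2.0000e-02  6.5780e+01]
 [ 2.0000e-02 -1.4000e-01 -9.9000e-01  9.8615e+02]
 [ 0.0000e+00  0.0000e+00  0.0000e+00  1.0000e+00]] 397.66862436520336
[[ 3.8000e-01  8.9000e-01  2.6000e-01  1.6263e+02]
 [ 9.3000e-01 -3.6000e-01 -1.1000e-01  6.0903e+02]
 [-0.0000e+00  2.8000e-01 -9.6000e-01  3.8400e+02]
 [ 0.0000e+00  0.0000e+00  0.0000e+00  1.0000e+00]] 293.43579348495973
{'t': 0.1, 'qpos': array([ 1.16597856e+00,  4.23776613e-01,  1.63059232e+00, -2.40367096e-05,
        1.08862970e+00, -1.89792869e-02]), 'qvel': array([-5.66306868e-06, -3.28395313e-06, -3.85346979e-03, -1.24044865e-04,
        1.76112220e-03, -1.31167636e-03]), 'joint_torque': array([-1.91027762e-04, -5.45609450e+01, -2.74325520e+01,  6.44361321e-02,
        1.89241249e-02, -5.45880926e-05]), 'ee_pos': array([234.99190663, 578.62529839, 240.98016218]), 'orientation': array([-6.02251148e-01, -3.08304495e+00,  2.16595311e-03]), 'ft_force': array([0.29316929, 1.24806962, 0.27076859]), 'moment': array([ 0.01713548, -0.01770895, -0.01036851]), 'grasp_force': 0.0, 'width': 87.73574537484866}
```

View pics/top.png

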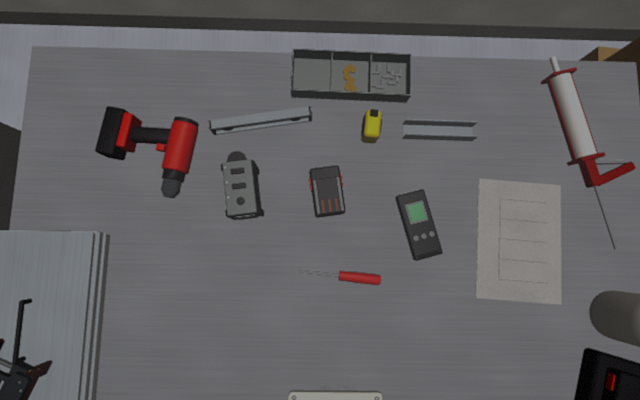

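The top view shows the laser at about (240,187). Its window points up in the image, near (236,156). The keys are at about (237,171), (238,185) and (240,201), with the round one nearest the robot. The drill is to its left and the battery to its right.

Run:
```python
from h import *
d,C=grab('top')
P=[ray(d,C,p,114) for p in [(237,171),(238,185),(240.5,201)]]
for p in P: print(p.round(1))
v=P[0]-P[2]; yaw=np.arctan2(v[1],v[0]); print('yaw',yaw)
o=status.get_obs(); M=R.from_rotvec(o['orientation']).as_matrix(); print(M.round(3))
print('tool shift',(M.T@(np.r_[P[1][:2],240]-o['ee_pos'])).round(1), 'tips',ctrl.tcp_to_tips)
```

```text
[605.8 230.6 114. ]
[574.3 226.9 114. ]
[538.7 219.9 114. ]
yaw 0.15772960451706483
[[-0.926  0.376 -0.   ]
 [ 0.376  0.926 -0.001]
 [ 0.    -0.001 -1.   ]]
tool shift [-446.7 -198.3    1.3] tips 19.0
```

```bash
python3 -m inch '[[[-446,-198,0,0,0,-0.54,0],[-446,-198,0,0,0,-0.54,0],[-446,-198,0,0,0,-0.54,0],[-446,-198,0,0,0,-0.54,0],[-446,-198,0,0,0,-0.54,0],[-446,-198,0,0,0,-0.54,0],[-446,-198,0,0,0,-0.54,0],[-446,-198,0,0,0,-0.54,0],[-446,-198,0,0,0,-0.54,0],[-446,-198,0,0,0,-0.54,0],[-446,-198,0,0,0,-0.54,0],[-446,-198,0,0,0,-0.54,0],[-446,-198,0,0,0,-0.54,0],[-446,-198,0,0,0,-0.54,0],[-446,-198,0,0,0,-0.54,0],[-446,-198,0,0,0,-0.54,0]]]'
python3 - <<'E'
from h import *
d,C=grab('wrist','w1.png')
E
```

```text
t: 1.75
ee_pos: [573.3, 228.6, 241.8]
orientation: [-0.244, 3.132, 0.0]
ft_force: [0.0, 0.6, 0.3]
width: 0.2
grasp_force: 0.0
```

View pics/w1.png

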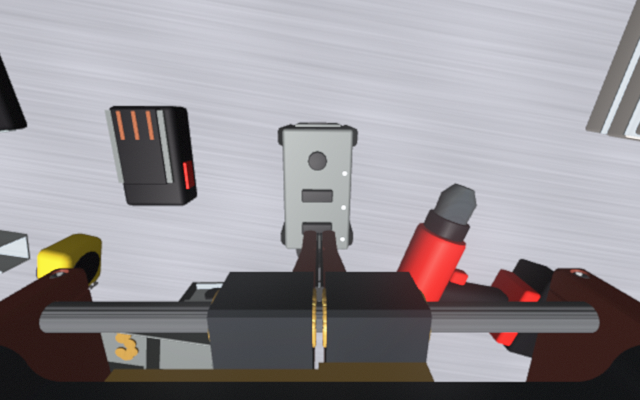

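The wrist view is square to the laser. It shows the round key at (317,161), the middle key at (317,196), and the front key at (317,228), partly hidden behind the shut fingers.

```bash
cat > k.py <<'E'
from h import *
d,C=grab('wrist'); g=cv2.cvtColor(d['frame'],cv2.COLOR_RGB2GRAY)
def blob(c,w=28):
    u,v=c; m=(g[v-17:v+17,u-w:u+w]<95).astype(np.uint8)
    n,l,s,ce=cv2.connectedComponentsWithStats(m); i=l[17,w]; x,y,ww,hh,a=s[i]
    print('blob',x+u-w,y+v-17,ww,hh,a); return ce[i]+[u-w,v-17]
q=blob((317,161)); p=blob((317,196))
r=ray(d,C,q,114); m=ray(d,C,p,114); print('round',r.round(1),'mid',m.round(1),np.linalg.norm(r-m))
v=m-r; print('yaw',np.arctan2(v[1],v[0]))
# deck edges: grey columns at two rows, plane z=108
for row in (145,180,215):
    c=np.where((g[row,270:365]>110)&(g[row,270:365]<180))[0]+270
    print(row,c[0],c[-1],[ray(d,C,(x,row),108).round(1) for x in (c[0],c[-1])])
o=status.get_obs(); M=R.from_rotvec(o['orientation']).as_matrix(); print(M.round(3),o['ee_pos'])
for k in (m,r): print('shift',(M.T@(np.r_[k[:2],133]-o['ee_pos'])).round(1))
E
python3 k.py
```

```text
blob 289 144 56 34 1854
blob 289 179 56 34 1827
round [538.2 221.6 114. ] mid [571.5 226.7 114. ] 33.70179586725301
yaw 0.15225104824845995
145 280 356 [array([530., 186., 108.]), array([519. , 255.9, 108. ])]
180 283 351 [array([562.7, 192.7, 108. ]), array([552.5, 257.5, 108. ])]
215 284 350 [array([598.1, 198.1, 108. ]), array([587.8, 263.2, 108. ])]
[[-0.988 -0.154  0.   ]
 [-0.154  0.988  0.   ]
 [-0.     0.    -1.   ]] [573.56235942 228.31623941 241.77337101]
shift [  2.3  -1.3 108.8]
shift [ 36.   -1.2 108.8]
```

```bash
sed -i "s/m=(g\[v-17:v+17,u-w:u+w\]<95).astype(np.uint8)/m=cv2.threshold(g[v-17:v+17,u-w:u+w],0,1,cv2.THRESH_BINARY_INV+cv2.THRESH_OTSU)[1]/; s/w=28/w=22/; s/l\[17,w\]/l[17,w]; print(g[v,u],g[v-15,u])/" k.py; python3 k.py
```

```text
108 190
blob 308 151 19 20 301
103 185
blob 302 189 31 14 416
round [537.9 222.3 114. ] mid [571.1 227.4 114. ] 33.61677599099866
yaw 0.15106071845012636
145 280 356 [array([530.1, 185.8, 108. ]), array([519.1, 255.8, 108. ])]
180 283 352 [array([562.8, 192.6, 108. ]), array([552.5, 258.3, 108. ])]
215 284 350 [array([598.1, 197.9, 108. ]), array([587.9, 263. , 108. ])]
[[-0.988 -0.154  0.   ]
 [-0.154  0.988  0.   ]
 [-0.     0.    -1.   ]] [573.67716603 228.14864299 241.74465914]
shift [  2.6  -0.4 108.7]
shift [ 36.3  -0.3 108.7]
```

```bash
python3 -m inch '[[[2.5,-0.5,40,0,0,0,0],[2.5,-0.5,70,0,0,0,0],[2.5,-0.5,90,0,0,0,0],[2.5,-0.5,98,0,0,0,0],[2.5,-0.5,101,0,0,0,0],[2.5,-0.5,103,0,0,0,0],[2.5,-0.5,104,0,0,0,0],[2.5,-0.5,104,0,0,0,0],[2.5,-0.5,104,0,0,0,0]]]'
python3 - <<'E'
from h import *
d,C=grab('wrist','w2.png'); d,C=grab('scene','s2.png')
E
```

```text
t: 2.8
ee_pos: [571.9, 227.0, 138.5]
orientation: [-0.242, 3.131, 0.001]
ft_force: [-0.3, -0.5, -0.0]
width: 0.3
grasp_force: 0.0
```

View pics/w2.png

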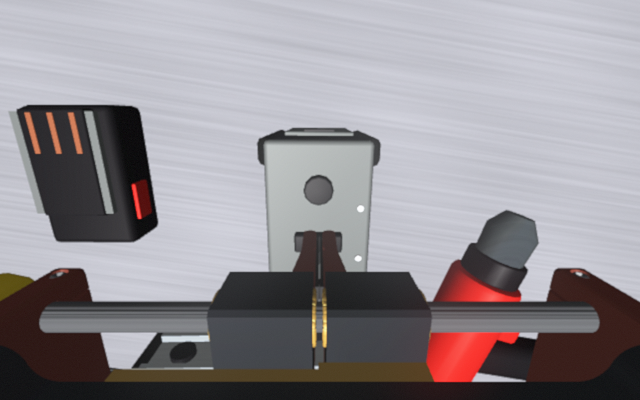

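View pics/s2.png

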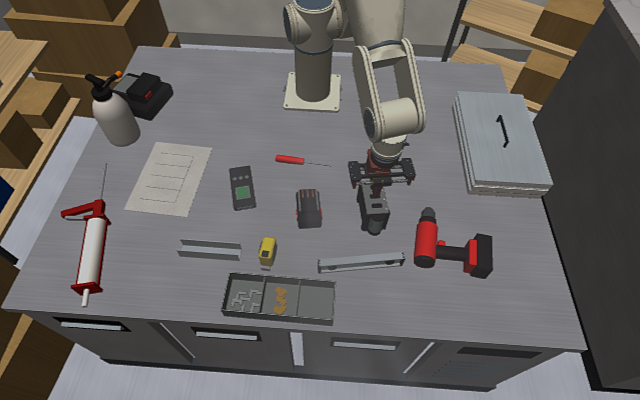

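The wrist view shows the fingertips at about (318,240), centred just above the middle key. The round key is clear at (318,189). In the scene view nothing else is near the hand.

```bash
python3 -m inch '[[[0,0,2,0,0,0,0],[0,0,4,0,0,0,0],[0,0,5,0,0,0,0],[0,0,6,0,0,0,0],[0,0,6.5,0,0,0,0],[0,0,7,0,0,0,0],[0,0,7,0,0,0,0]]]'
```

```text
t: 3.6
ee_pos: [571.5, 226.9, 130.8]
orientation: [-0.242, 3.132, 0.0]
ft_force: [-0.3, -0.6, 3.0]
width: 0.2
grasp_force: 1.5
```

```bash
python3 -m inch '[[[0,0,0.5,0,0,0,0],[0,0,1,0,0,0,0],[0,0,1.3,0,0,0,0],[0,0,1.3,0,0,0,0],[0,0,1.3,0,0,0,0]]]'
```

```text
t: 4.1
ee_pos: [571.5, 226.9, 129.4]
orientation: [-0.242, 3.132, 0.0]
ft_force: [-0.6, -1.3, 3.5]
width: 0.7
grasp_force: 2.0
```

```bash
python3 -m inch '[[[0,0,0.4,0,0,0,0],[0,0,0.4,0,0,0,0],[0,0,0.7,0,0,0,0],[0,0,0.7,0,0,0,0]]]'
```

```text
t: 4.5
ee_pos: [571.5, 226.9, 129.2]
orientation: [-0.242, 3.132, 0.0]
ft_force: [-1.4, 0.3, 8.3]
width: 0.2
grasp_force: 4.1
```

It is bottomed at 8 N. I'll release, lift and move back to the round key.

```bash
python3 -m inch '[[[0,0,-3,0,0,0,0],[0,0,-8,0,0,0,0],[0,0,-16,0,0,0,0],[0,0,-20,0,0,0,0],[15,0,-20,0,0,0,0],[28,0,-20,0,0,0,0],[33.7,0,-20,0,0,0,0],[33.7,0,-14,0,0,0,0],[33.7,0,-10,0,0,0,0],[33.7,0,-9,0,0,0,0],[33.7,0,-9,0,0,0,0]]]'
python3 - <<'E'
from h import *
d,C=grab('wrist','w3.png')
E
```

```text
t: 5.6
ee_pos: [538.3, 221.8, 137.2]
orientation: [0.242, -3.132, 0.0]
ft_force: [0.8, 0.7, 0.1]
width: 0.7
grasp_force: 0.0
```

View pics/w3.png

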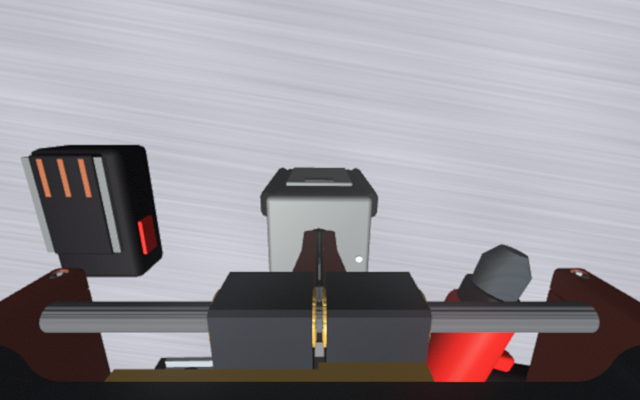

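The fingertips, at about (318,240), now cover the round key, and the laser has not moved.

```bash
python3 -m inch '[[[0,0,2,0,0,0,0],[0,0,4,0,0,0,0],[0,0,5,0,0,0,0],[0,0,6,0,0,0,0],[0,0,7,0,0,0,0],[0,0,7.5,0,0,0,0],[0,0,8,0,0,0,0],[0,0,8,0,0,0,0]]]'
```

```text
t: 6.45
ee_pos: [538.3, 221.8, 129.8]
orientation: [-0.242, 3.132, 0.0]
ft_force: [0.5, -0.9, 3.4]
width: 0.7
grasp_force: 1.9
```

```bash
python3 -m inch '[[[0,0,0.5,0,0,0,0],[0,0,0.8,0,0,0,0],[0,0,1,0,0,0,0],[0,0,1,0,0,0,0]]]'
```

```text
t: 6.85
ee_pos: [538.3, 221.8, 129.3]
orientation: [-0.242, 3.132, 0.0]
ft_force: [-1.9, -1.9, 9.0]
width: 0.6
grasp_force: 4.1
```

It is bottomed at 9 N. I'll release and withdraw upward.

```bash
python3 -m inch '[[[0,0,-3,0,0,0,0],[0,0,-8,0,0,0,0],[0,0,-20,0,0,0,0],[0,0,-50,0,0,0,0],[0,0,-90,0,0,0,0],[0,0,-113,0,0,0,0],[-33.7,0,-113,0,0,0,0],[-33.7,0,-113,0,0,0,0],[-33.7,0,-113,0,0,0,0],[-33.7,0,-113,0,0,0,0]]]'
python3 k.py | grep -E 'mid|blob'
```

```text
t: 7.85
ee_pos: [570.3, 226.6, 241.1]
orientation: [0.242, -3.13, 0.001]
ft_force: [-0.9, 0.5, 0.3]
width: 0.5
grasp_force: 0.0
blob 309 155 20 20 301
blob 303 193 32 14 414
round [537.9 222.3 114. ] mid [571.1 227.2 114. ] 33.56883480994676
```

Both keys measure within 0.2 mm of their first positions, so the laser is unmoved and the hand is 110 mm above the deck.

```bash
python3 -c "
from workcell import ctrl; print(ctrl.close_job())"
```

```text
the job is handed in; nothing more can be done
None
```

I pressed the middle key and then the round key fully down (about 8–9 N) and released each; the laser's keys measured within 0.2 mm of where they started, the hand finished about 110 mm above the keys, and the job is handed in, though the hand-in gave no verdict.

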